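Index the mitre jig's fence by one hole

TASK

The spool piece is next, so set the mitre jig for the side where it stands (the sight glass stands on the other side). Hook a fingertip through the upright pull ring and, gently and without pinching the ring, lift the spring index pin, swing the arm one hole toward the spool piece, and let the ring go so that the pin drops fully home in that hole. Leave the fittings and the thermometer where they lie.

Things in the scene. Friction and masses are not known exactly. Their poses are not given: they have to be found in the camera images.
- jig: Mitre jig, fixed to the table: a flat grey quadrant, 22 mm high, of radius 190 mm, spreading 50 degrees to each side of its own -x axis (toward the robot at yaw 0). Origin on the vertical pivot axis at table height, z up, its y to the left. In its top are five holes 13 mm wide with steel bushes, 160 mm from the pivot and 20 degrees (0.349 rad) apart; the middle one lies on its -x axis.
- index_arm (a joint): Angle of the aluminium arm, which lies on top of the quadrant and turns about the pivot (its fence, 180 mm long and reaching 75 mm high, lies across the pivot). 0: over the middle hole, where it starts, pointing along the jig's -x. Positive (rad): the arm's near end and the ring have swung toward the jig's +y. The holes are at -0.698, -0.349, 0, 0.349 and 0.698. It turns with light friction, 0.12 N m, once the pin is out.
- index_pin (a joint): Lift of the spring index pin in m: 0 fully home in a hole; clear of the quadrant above 0.011; stops at 0.022 (do not pull against that stop). Its spring and weight pull down with about 6 N at the bottom and 8 N at the top. The pin (10 mm thick, round tip) stands on the arm 160 mm from the pivot. Let down between two holes it rests on the quadrant and slides along it until it drops into the next hole.
- ring (a point): Centre of the pull ring on the pin. The ring is a rigid steel loop of round bar 8 mm thick, 54 mm inside and 70 mm outside; it stands upright, 111 mm above the table when the pin is home (its inner top 138 mm). It rises and falls with the pin and swings with the arm; its opening faces along the arm, toward and away from the pivot. Below it is the plunger housing, 66 mm high and 31 mm across. The point's x axis points along the arm to the pivot, z up.
- spool_piece: Spool piece: plain steel tube with a flange at each end, 51 mm across and 90 mm high, standing loose beside the jig at its left or right, about 190 mm off the jig's x axis. Origin at the centre of its underside.
- sight_glass: Sight glass: glass tube between two thick flanges joined by three rods, 64 mm across and 80 mm high, standing loose on the other side of the jig. Origin at the centre of its underside.
- probe_thermometer: Pocket thermometer, 22 x 178 x 16 mm, white head and thin steel probe, lying loose near the front edge of the table. Origin at the middle of its underside.

How it is judged (in metres and radians):
On the way, in this order (a step that is already met when the one before it is completed fails the run):
1. the index pin is lifted out of its hole by its ring (value of joint index_pin above 0.008 m and contact force between the fingers and index_pin above 1 N), for 0.1 s.
2. the arm is swung over to the next hole on the spool piece's side (((y of spool_piece in the frame of jig above 0 m and value of joint index_arm above 0.28 rad) or (y of spool_piece in the frame of jig below 0 m and value of joint index_arm below -0.28 rad))).
At the end, for the whole second after the job is handed in: The arm stands at the first hole from the middle on the spool piece's side (within 0.04 rad), the pin is home in it (less than 3 mm up), and spool piece and sight glass stand within 15 mm of where they were (value of joint index_pin below 0.003 m and ((y of spool_piece in the frame of jig above 0 m and value of joint index_arm between 0.31 and 0.39 rad) or (y of spool_piece in the frame of jig below 0 m and value of joint index_arm between -0.39 and -0.31 rad)) and distance of each of spool_piece, sight_glass from where it was at the start of the episode below 0.015 m); the robot touches nothing.
It fails at once if the ring is pinched or wrenched: the fingers load it with more than 35 N (contact force between the fingers and index_pin above 35 N).
It fails at once if the spool piece, the sight glass or the thermometer is lifted by more than 8 mm (height (world z) of any of spool_piece, sight_glass, probe_thermometer above 0.008 m).
It fails at once if the spool piece, the sight glass or the thermometer is shifted by more than 15 mm (distance of any of spool_piece, sight_glass, probe_thermometer from where it was at the start of the episode above 0.015 m).
It also fails if it takes over 42 s, if anything falls off the work surface, if the arm or the gripper's body presses on something with over 40 N, if the wrist force passes 120 N, or if a joint passes its speed limit or range.

ROBOT

A 6-joint arm with a two-finger parallel gripper is mounted at the origin on a cart in front of the work surface, level with it; the furniture and walls round the work are solid. World frame = base frame: x ahead of the robot, y to its left, z up, the work surface at z = 0. Lengths are in mm, angles in degrees, forces in N, time in s.
With the tool pointing down it reaches from about 350 to 850 mm from the base axis. Payload 8.1 kg.
Tool frame: the origin (TCP) lies midway between the tips of the shut fingers; the grasp point (between the pads) lies 19 mm behind it; x points along the fingers, y is the direction in which the jaws open and shut, and the axes are right-handed (so a half turn about x gives the same grasp; the last joint's range is limited). The gripper opens to 85 mm and grips with 20 to 120 N. Pads are 22 mm wide; open, the fingers measure 114 mm over their backs; the gripper's body (76 mm by 85 mm) begins 54 mm behind the grasp point. The pads swing forward as they close: fully open they stand 13 mm farther back than shut.
Start: joints at [-68.606, 7.471, 85.268, -0, 87.261, -4.893], TCP at [265.743, -537.946, 231.292] pointing down, gripper open.
Joint ranges: [-169.43, 169.43], [-51.17, 129.36], [1.28, 143.12], [-76.62, 256.62], [0, 156.53], [-152.29, 152.29]. Speed limits (degrees/s): [136.94, 136.94, 159.86, 180, 180, 180].

INTERFACE

Orientations are given as [roll, pitch, yaw] about the fixed x, y, z axes, in that order (R = Rz(yaw) Ry(pitch) Rx(roll)).
In Python, from bench import r gives the robot as it stands.
- The arm moves only by the tool move_arm, never from a script. Its argument "deltas" is a list of rows, each a list of 2 entries, a list of its own where there are three numbers: the shift along the tool's x, y, z in mm, then the turn about the tool's x in degrees. A call has 1 to 12 rows; each row is the pose to reach, as a shift and turn from the pose measured when the call began, along the tool's axes at that moment; what a row does not reach only later rows make up. A row lasts 1/8 s, in which the tool goes at most 62.5 mm and 10.7 degrees, less where a joint would pass 70% of its speed; a pose out of reach is approached as far as the arm can. A call with a gripper value outside its range is refused whole. "jaw" is the opening, from -1 (shut) to 1 (fully open), set as the call begins (left out, the last holds). The fingers move at their own pace and stop on an object; "squeeze" is the grip in N (left out, the last holds). Time passes only in rows, so rows that repeat a pose let the fingers close. It gives the time, the measured TCP pose, the force and the opening at its end, in the units of the state.
- r.sense(): the state, without advancing time (a new reading comes with each control period).
- r.snapshot(name): name is "scene" or "top" or "wrist"; returns (picture, depth): 400x640x3 uint8, red, green, blue; 400x640 float32, mm along the optical axis (not along the pixel's ray), 0 where there is no reading.
- r.get_calibration(name): a dict with "fovy" (degrees; the focal length in pixels is half the picture's height over the tangent of half this angle, whatever the lens; pixels are square), "cx", "cy" (the principal point, pixels), "position" and "attitude" of the camera in the world; the wrist camera has in their place "tool_from_camera" (4x4, takes a point from camera to tool coordinates, whose origin is the TCP and whose axes are the tool frame's). Camera axes: x right, y down, z forward; pixel columns grow to the right and rows downward; lengths in mm; the calibration is good to about 2 mm. A picture is of the moment at which its call begins: read the wrist's pose just before it. get_calibration takes no time and is no camera call.
- r.hand_in(): hands the job in, once; it reports no verdict.
The state is a dict: "time": time; "joint_pos": joint angles; "qd": joint speeds; "joint_efforts": joint torques, N m; "tool_pos": TCP position; "tcp_rot": TCP orientation; "ft_force": force on the tool from outside, world axes, zero at the start; "wrist_torque": the same for the moment, N m; "finger_gap": finger opening in mm.
Only numpy, scipy, OpenCV 4.12 (cv2) and the standard library are available. Lean on these libraries where they do the work, as an engineer would, in place of code of your own. Each camera call takes 0.05 s, during which the arm holds its last target. There are 200 camera calls.

## Working session

There is one attempt and no reset: what is moved stays moved. The work goes in short steps, Python scripts to look and compute and a tool call to move; the robot and the scene stay as the last step left them, time stands still between calls to the robot, and variables do not carry over. Pictures are saved under pics/ and viewed, about 8 in all and at most 12, crops included, and the job is handed in when it is done.

Besides the shell and the picture viewer there is one more tool, called after "Emit:" as name(argument=value, ...) on one line, values as JSON. move_arm: Moves the arm, as the interface text tells. Its arguments: {"type":"object","properties":{"deltas":{"type":"array","items":{"type":"array"}},"jaw":{"type":"number"},"squeeze":{"type":"number"}},"required":["deltas"]}

```bash
mkdir -p pics
cat > h.py <<'E'
import numpy as np, cv2
from scipy.spatial.transform import Rotation as R
from bench import r
def cam(n):
    c=r.get_calibration(n); f=200/np.tan(np.radians(c['fovy']/2)); return c,f
def shot(n,name):
    s=r.sense(); p,d=r.snapshot(n); cv2.imwrite(f'pics/{name}.png',p[:,:,::-1]); np.save(f'pics/{name}.npy',d)
    return s,p,d
E
python3 - <<'E'
from h import *
for n in('scene','top'):
    print(r.get_calibration(n)); shot(n,n+'0')
print(r.get_calibration('wrist'));print(r.sense())
a=cv2.imread('pics/scene0.png');b=cv2.imread('pics/top0.png')
cv2.imwrite('pics/both.png',cv2.resize(np.vstack([a,b]),(480,600)))
E
```

```text
{'fovy': 54.70789193955384, 'cx': 321.04505974366776, 'cy': 196.80052872405344, 'position': array([269.31330467, 526.85701724, 690.53230444]), 'attitude': array([-133.51582687,   -1.26890907, -151.53821323])}
{'fovy': 52.50816799796045, 'cx': 322.75726436449844, 'cy': 195.5550952606551, 'position': array([ 479.39152399,  -44.41676417, 1018.17059127]), 'attitude': array([-174.73782679,   -0.90581624,  -89.60610083])}
{'fovy': 59.44885977628955, 'cx': 323.3041813643336, 'cy': 204.3140645036068, 'tool_from_camera': array([[ 2.61219354e-04, -3.12398821e-01,  9.49951003e-01,
        -1.43455003e+02],
       [ 9.99999233e-01, -1.06860859e-03, -6.26402009e-04,
         7.23910478e-02],
       [ 1.21081305e-03,  9.49950438e-01,  3.12398302e-01,
        -7.96649999e+01],
       [ 0.00000000e+00,  0.00000000e+00,  0.00000000e+00,
         1.00000000e+00]])}
{'time': 0.1, 'joint_pos': array([-6.86071306e+01,  7.51064047e+00,  8.53242834e+01,  3.23865080e-04,
        8.72630185e+01, -4.89251970e+00]), 'qd': array([-0.01472169, -0.15063186, -0.13708739, -0.09233482, -0.05231284,
       -0.01536014]), 'joint_efforts': array([ 2.09088676e-04, -5.70952249e+01, -5.01942515e+01, -2.09405371e-04,
        8.09165445e-03, -1.16349077e-05]), 'tool_pos': array([ 265.54514125, -537.46807794,  230.33889306]), 'tcp_rot': array([-95.08174668,  89.90205712, 111.20362668]), 'ft_force': array([-0.20884845, -0.27877257, -0.03453803]), 'wrist_torque': array([ 0.01430984, -0.03305064,  0.03634078]), 'finger_gap': 85.07735389939864}
```

View pics/top0.png

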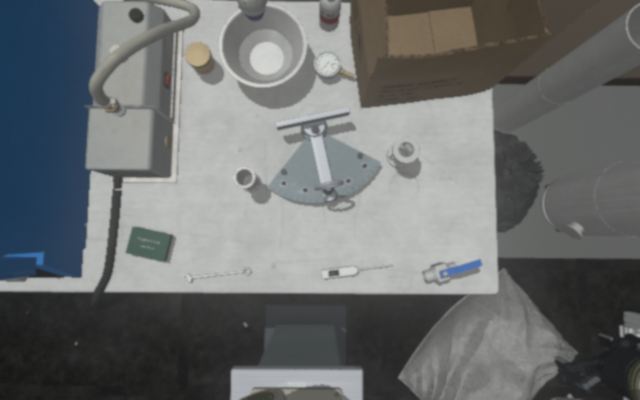

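View pics/scene0.png

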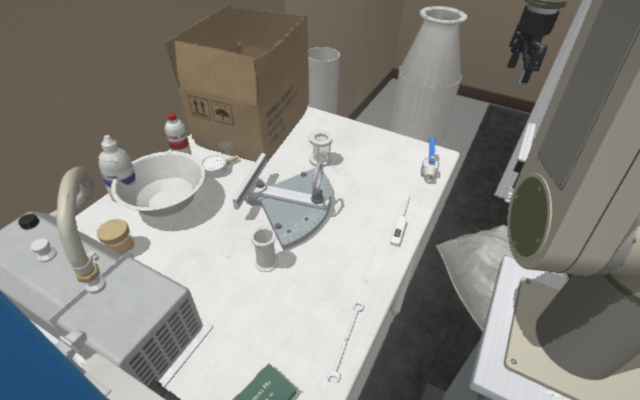

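The top view shows the plain tube (spool) at (245,178), on the jig's left (+y). The sight glass is at (405,153) on the right, which matches the scene view. The ring is near (340,203) and the pivot near (316,130). Next I'll measure the ring and arm from the depth.

```bash
cat >> h.py <<'E'
def cloud(n,d,s=None):
    c,f=cam(n); v,u=np.mgrid[0:400,0:640]
    P=np.stack([(u-c['cx'])/f*d,(v-c['cy'])/f*d,d],-1)
    if n=='wrist':
        T=c['tool_from_camera']; P=P@T[:3,:3].T+T[:3,3]
        Rm=R.from_euler('xyz',s['tcp_rot'],degrees=True).as_matrix(); return P@Rm.T+s['tool_pos']
    return P@R.from_euler('xyz',c['attitude'],degrees=True).as_matrix().T+c['position']
E
python3 - <<'E'
from h import *
for n in('top','scene'):
    P=cloud(n,np.load(f'pics/{n}0.npy'))
    if n=='top':
        for u,v in[(316,130),(324,175),(340,205),(350,207),(333,207),(278,126),(350,112),(245,178),(405,150),(290,240),(300,180),(270,187),(380,163)]:print(u,v,P[v,u].round())
    print(n,'table z',np.median(P[235:250,280:320,2]) if n=='top' else P[290,300])
    m=(P[...,2]>95)&(P[...,2]<160)&(P[...,0]>380)&(P[...,0]<560)&(abs(P[...,1]+60)<70)
    v,u=np.nonzero(m); 
    for i in range(0,len(u),max(1,len(u)//40)):print(u[i],v[i],P[v[i],u[i]].round())
E
```

```text
316 130 [728. -42.  53.]
324 175 [620. -62.  41.]
340 205 [ 550. -103.    2.]
350 207 [ 545. -129.   -2.]
333 207 [544. -86.   2.]
278 126 [731.  49.  75.]
350 112 [ 790. -129.   -0.]
245 178 [616. 137.  -0.]
405 150 [ 690. -268.    8.]
290 240 [461.  21.  -4.]
300 180 [609.  -3.  23.]
270 187 [592.  71.  18.]
380 163 [ 654. -202.   22.]
top table z -1.0173834682311167
scene table z [506.75877334 147.95864422   0.71877268]
```

Run:
```python
from h import *
from scipy.spatial import cKDTree
Q=[]
for n in('top','scene'):
    P=cloud(n,np.load(f'pics/{n}0.npy'))
    m=(P[...,2]>85)&(P[...,2]<165)&(P[...,0]>500)&(P[...,0]<680)&(abs(P[...,1]+60)<100)
    v,u=np.nonzero(m); q=P[m]; print(n,len(q)); 
    print(np.c_[u,v,q][::max(1,len(u)//25)].round())
    # sector top and fence
    a=P[...,2]; m=(a>17)&(a<27)&(P[...,0]>480)&(P[...,0]<780)&(abs(P[...,1]+60)<250); s=P[m]
    # fit pivot+yaw: outer rim radius 190
    f=(a>66)&(a<82)&(P[...,0]>680)&(P[...,0]<800)&(abs(P[...,1]+40)<150); F=P[f]
    if len(F)>10:
        c=F[:,:2].mean(0); w=np.linalg.svd(F[:,:2]-c)[2][0]; t=(F[:,:2]-c)@w
        print('fence c',c,'dir',w,'ang of normal',np.degrees(np.arctan2(w[1],w[0])),'len',np.ptp(t),'mid',c+w*(t.max()+t.min())/2)
    # arm top
    f=(a>33)&(a<50)&(P[...,0]>600)&(P[...,0]<700)&(abs(P[...,1]+60)<60);F=P[f]
    c=F[:,:2].mean(0); w=np.linalg.svd(F[:,:2]-c)[2][0];print('arm',c,w,np.degrees(np.arctan2(w[1],w[0])),F[:,2].mean())
```

```text
top 150
[[ 336.  180.  596.  -87.  134.]
 [ 342.  180.  597. -101.  123.]
 [ 335.  181.  592.  -84.  142.]
 [ 341.  181.  594.  -98.  130.]
 [ 329.  182.  589.  -71.  146.]
 [ 335.  182.  590.  -84.  141.]
 [ 341.  182.  592.  -98.  131.]
 [ 326.  183.  588.  -65.  143.]
 [ 332.  183.  588.  -78.  142.]
 [ 338.  183.  589.  -91.  134.]
 [ 320.  184.  586.  -52.  137.]
 [ 326.  184.  586.  -65.  142.]
 [ 332.  184.  586.  -78.  141.]
 [ 338.  184.  591.  -93.   97.]
 [ 318.  185.  584.  -47.  136.]
 [ 324.  185.  583.  -60.  144.]
 [ 333.  185.  590.  -82.   86.]
 [ 339.  185.  589.  -96.   95.]
 [ 319.  186.  582.  -49.  138.]
 [ 327.  186.  588.  -68.   85.]
 [ 316.  187.  580.  -43.  131.]
 [ 322.  187.  585.  -57.   89.]
 [ 315.  188.  578.  -41.  125.]
 [ 321.  188.  582.  -54.   90.]
 [ 317.  189.  579.  -45.   99.]]
fence c [753.25267127 -32.17670761] dir [ 0.22037771 -0.97541461] ang of normal -77.2687811527216 len 179.54438087948992 mid [753.29008415 -32.34230089]
arm [651.85615633 -55.21184685] [-0.97339426 -0.22913667] -166.75375050494534 37.0943698244689
scene 178
[[ 319. 
[... 400 characters left out ...]
.  590.  -93.  102.]
 [ 320.  175.  593.  -93.   98.]
 [ 320.  176.  593.  -92.   96.]
 [ 319.  177.  594.  -90.   94.]
 [ 319.  178.  593.  -88.   92.]
 [ 319.  179.  593.  -88.   89.]
 [ 318.  180.  594.  -85.   87.]
 [ 316.  181.  578.  -45.  122.]
 [ 319.  182.  589.  -80.   88.]
 [ 314.  184.  581.  -41.  115.]
 [ 314.  186.  578.  -36.  114.]
 [ 317.  187.  585.  -63.   87.]
 [ 314.  189.  580.  -39.  102.]
 [ 317.  190.  580.  -55.   86.]]
fence c [750.62244367 -25.21767756] dir [ 0.21950797 -0.97561071] ang of normal -77.3198644895621 len 182.69992630876033 mid [752.50279602 -33.57496798]
arm [650.47942213 -54.33130253] [-0.97125053 -0.23805965] -166.22795213448018 38.363777144157964
```

The moves keep the tool pointing straight down. I therefore need a way for vertical fingers to hook the ring: straddle the top bar and shut the fingertips *below* it, inside the ring, if there is a hollow above the pads. I'll move toward the ring and look at the shut gripper.

```bash
cat >> h.py <<'E'
def togo(target,yaw):
    """target TCP (mm), yaw of jaw axis (deg) -> tool-frame shift and roll"""
    s=r.sense(); Rm=R.from_euler('xyz',s['tcp_rot'],degrees=True).as_matrix()
    j=Rm[:,1]; a=np.degrees(np.arctan2(j[1],j[0]))
    d=(Rm.T@(np.array(target)-s['tool_pos'])).round(1)
    t=-(yaw-a); t=(t+90)%180-90
    print('t',s['time'],'pos',s['tool_pos'].round(1),'jaw yaw',a.round(1),'shift',d,'turn about x',t.round(1),'F',s['ft_force'].round(1),'gap',s['finger_gap'].round(1),'xaxis',Rm[:,0].round(3),'q',s['joint_pos'].round(0))
E
python3 -c "
from h import *
togo([587,-70,260],13)"
```

```text
Traceback (most recent call last):
  File "h.py", line 22, in togo
    print('t',s['time'],'pos',s['tool_pos'].round(1),'jaw yaw',a.round(1),'shift',d,'turn about x',t.round(1),'F',s['ft_force'].round(1),'gap',s['finger_gap'].round(1),'xaxis',Rm[:,0].round(3),'q',s['joint_pos'].round(0))
                                                                                                                                               ^^^^^^^^^^^^^^^^^^^^^
AttributeError: 'float' object has no attribute 'round'
```

```bash
sed -i "s/s\['finger_gap'\].round(1)/round(s['finger_gap'],1)/" h.py; python3 -c "
from h import *
togo([587,-70,260],13)"
```

```text
t 0.1 pos [ 265.5 -537.5  230.3] jaw yaw -63.7 shift [ -29.1 -276.8 -495.2] turn about x -76.7 F [-0.2 -0.3 -0. ] gap 85.1 xaxis [-0.001  0.002 -1.   ] q [-69.   8.  85.   0.  87.  -5.]
```

Emit:
move_arm(deltas=[[[-3, -28, -50], -8], [[-6, -56, -100], -16], [[-9, -84, -150], -24], [[-12, -112, -200], -32], [[-15, -140, -250], -40], [[-18, -168, -300], -48], [[-21, -196, -350], -56], [[-24, -224, -400], -64], [[-27, -252, -450], -72], [[-29, -277, -495], -76.7], [[-29, -277, -495], -76.7], [[-29, -277, -495], -76.7]], jaw=-1, squeeze=20)

```text
time: 1.6
tool_pos: [586.3, -70.0, 259.2]
tcp_rot: [-138.0, 89.9, 145.0]
ft_force: [-0.3, -0.7, 0.7]
finger_gap: -0.0
```

Run:
```python
from h import *
togo([587,-70,260],13)
s,p,d=shot('scene','s1'); s,w,dw=shot('wrist','w1')
c,f=cam('scene'); Rc=R.from_euler('xyz',c['attitude'],degrees=True).as_matrix()
q=Rc.T@(s['tool_pos']-c['position']); u,v=(f*q[0]/q[2]+c['cx'],f*q[1]/q[2]+c['cy']); print(u,v)
u,v=int(u),int(v); v0=max(0,v-90)
cr=cv2.resize(p[v0:v0+150,u-75:u+75],(600,600),interpolation=cv2.INTER_CUBIC)
cv2.imwrite('pics/s1c.png',cr[:,:,::-1])
```

```text
t 1.6 pos [586.3 -70.  259.2] jaw yaw 13.0 shift [-0.8  0.7  0.2] turn about x -0.0 F [-0.3 -0.7  0.7] gap -0.0 xaxis [-0.002  0.001 -1.   ] q [-12.   6.  84.   0.  90. -25.]
319.3831550175898 121.70954150789268
```

View pics/s1c.png

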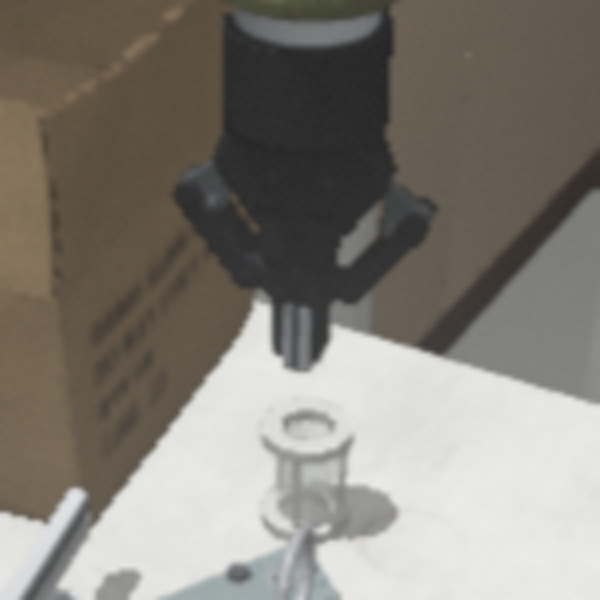

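View pics/w1.png

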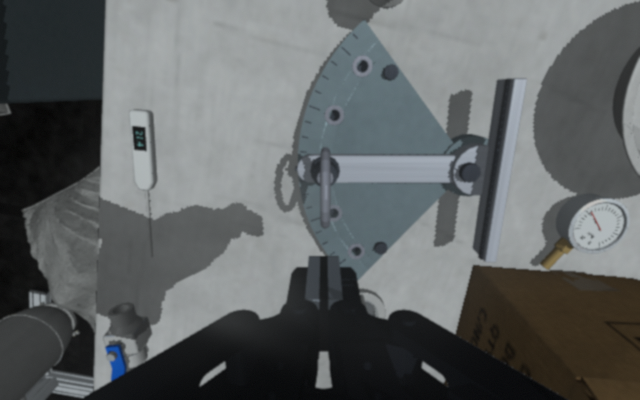

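The wrist view shows a light gap between the shut fingers at (323,370), above the pads. I'll measure this hollow in tool coordinates.

Run:
```python
from h import *
p=cv2.imread('pics/w1.png'); d=np.load('pics/w1.npy')
cv2.imwrite('pics/w1c.png',cv2.resize(p[250:400,223:423],(800,600),interpolation=cv2.INTER_CUBIC))
c,f=cam('wrist'); v,u=np.mgrid[0:400,0:640]; T=c['tool_from_camera']
P=np.stack([(u-c['cx'])/f*d,(v-c['cy'])/f*d,d],-1)@T[:3,:3].T+T[:3,3]
for vv in range(256,400,6): print(vv,[tuple(P[vv,uu].round().astype(int)) for uu in (307,315,323,331,339)], int((d[vv,300:347]>250).sum()))
```

```text
256 [(np.int64(259), np.int64(-22), np.int64(121)), (np.int64(-5), np.int64(-4), np.int64(-11)), (np.int64(-4), np.int64(-1), np.int64(-10)), (np.int64(-5), np.int64(3), np.int64(-10)), (np.int64(237), np.int64(18), np.int64(110))] 17
262 [(np.int64(257), np.int64(-22), np.int64(129)), (np.int64(-12), np.int64(-4), np.int64(-11)), (np.int64(-11), np.int64(-1), np.int64(-11)), (np.int64(-11), np.int64(3), np.int64(-11)), (np.int64(-10), np.int64(6), np.int64(-10))] 15
268 [(np.int64(-9), np.int64(-8), np.int64(-7)), (np.int64(-16), np.int64(-4), np.int64(-11)), (np.int64(-16), np.int64(-1), np.int64(-11)), (np.int64(-16), np.int64(3), np.int64(-11)), (np.int64(-16), np.int64(6), np.int64(-11))] 0
274 [(np.int64(-21), np.int64(-7), np.int64(-11)), (np.int64(-21), np.int64(-4), np.int64(-11)), (np.int64(-21), np.int64(-1), np.int64(-11)), (np.int64(-21), np.int64(2), np.int64(-11)), (np.int64(-21), np.int64(6), np.int64(-11))] 0
280 [(np.int64(-25), np.int64(-7), np.int64(-11)), (np.int64(-25), np.int64(-4), np.int64(-10)), (np.int64(-25), np.int64(-1), np.int64(-11)), (np.int64(-25), n
[... 3794 characters left out ...]
14
382 [(np.int64(-71), np.int64(-5), np.int64(-7)), (np.int64(-54), np.int64(-3), np.int64(9)), (np.int64(258), np.int64(-2), np.int64(323)), (np.int64(-52), np.int64(2), np.int64(12)), (np.int64(-70), np.int64(4), np.int64(-6))] 14
388 [(np.int64(-75), np.int64(-5), np.int64(-9)), (np.int64(-75), np.int64(-3), np.int64(-9)), (np.int64(257), np.int64(-2), np.int64(332)), (np.int64(-75), np.int64(1), np.int64(-10)), (np.int64(-75), np.int64(3), np.int64(-10))] 6
394 [(np.int64(-78), np.int64(-4), np.int64(-10)), (np.int64(-77), np.int64(-3), np.int64(-9)), (np.int64(-78), np.int64(-1), np.int64(-11)), (np.int64(-77), np.int64(1), np.int64(-10)), (np.int64(-78), np.int64(3), np.int64(-11))] 0
```

View pics/w1c.png

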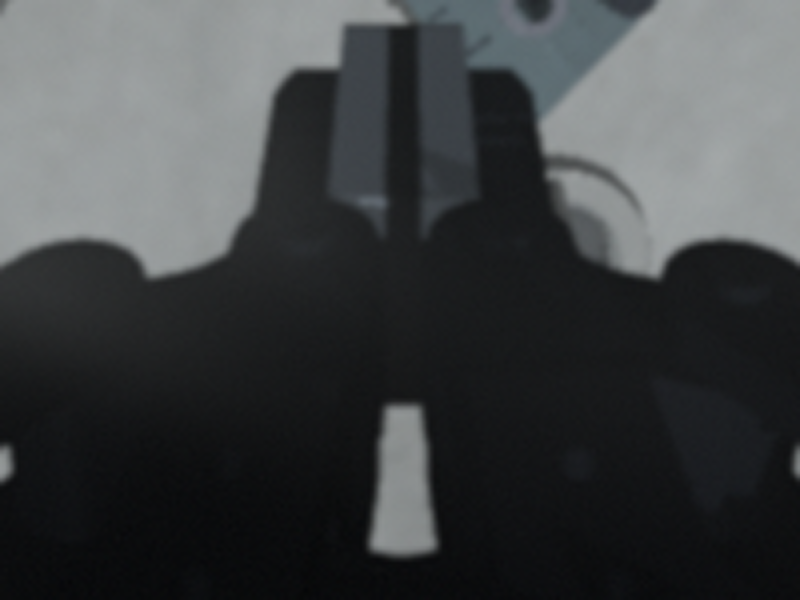

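The pads end 38 mm above the tips, and above them is a slot of about 3–5 mm with the fingers shut. With the pads about 5–6 mm apart, the slot should clear the 8 mm bar while the pad tops still catch it from below. I'll measure the slot width and refine the ring position.

Run:
```python
from h import *
d=np.load('pics/w1.npy'); c,f=cam('wrist'); v,u=np.mgrid[0:400,0:640]; T=c['tool_from_camera']
P=np.stack([(u-c['cx'])/f*d,(v-c['cy'])/f*d,d],-1)@T[:3,:3].T+T[:3,3]
for vv in (308,314,320,328,336,344,352,364,376): print(vv,' '.join(f'{P[vv,uu,0]:.0f},{P[vv,uu,1]:.1f},{P[vv,uu,2]:.0f}|' for uu in range(315,333,1)))
s=r.sense(); W=cloud('wrist',d,s)
m=(W[...,2]>95)&(W[...,2]<160)&(v<245); q=W[m]; print(len(q),'uv',u[m].mean(),v[m].mean())
top=q[q[:,2]>138]; print('n',len(top),'zmax',np.percentile(q[:,2],[95,99]))
c0=q[:,:2].mean(0); w=np.linalg.svd(q[:,:2]-c0)[2][0]; t=(q[:,:2]-c0)@w
print('line',c0,w,np.degrees(np.arctan2(w[1],w[0])),'extent',t.min(),t.max(),'mid',c0+w*(t.min()+t.max())/2, 'top mean',top.mean(0))
n=np.array([-w[1],w[0]]); e=(top[:,:2]-c0)@n; print('thick',np.percentile(e,[2,50,98]))
```

```text
308 -45,-3.3,-12| -44,-3.0,-11| -44,-2.6,-12| -39,-2.4,-8| -38,-2.1,-7| -37,-1.7,-6| -38,-1.4,-7| -38,-1.0,-7| -38,-0.7,-7| -38,-0.3,-7| -38,0.0,-7| -38,0.4,-7| -39,0.7,-7| -37,1.1,-7| -37,1.4,-7| -46,1.6,-13| -45,2.0,-12| -45,2.3,-12|
314 -48,-3.2,-12| -48,-2.9,-12| -47,-2.6,-11| -41,-2.4,-7| -38,-2.1,-5| -143,-0.4,-80| -39,-1.4,-5| -39,-1.0,-5| -38,-0.7,-5| -38,-0.3,-4| -39,0.0,-5| -39,0.4,-5| -38,0.7,-5| -38,1.1,-5| -41,1.4,-7| -47,1.6,-11| -48,1.9,-12| -47,2.2,-11|
320 -51,-3.1,-12| -49,-2.9,-10| -48,-2.6,-9| -43,-2.3,-6| -38,-2.1,-2| -38,-1.7,-2| -39,-1.4,-2| -38,-1.0,-2| -39,-0.7,-2| -37,-0.3,-1| -38,0.0,-2| -38,0.4,-2| -38,0.7,-2| -38,1.1,-2| -45,1.3,-7| -48,1.6,-9| -50,1.9,-11| -50,2.2,-11|
328 -54,-3.1,-11| -50,-2.9,-8| -47,-2.6,-6| -47,-2.3,-5| -39,-2.1,1| -38,-1.8,1| -38,-1.4,1| -39,-1.0,1| -38,-0.7,1| -38,-0.3,1| -38,0.0,1| -38,0.4,1| -38,0.8,2| -39,1.1,0| -47,1.3,-6| -48,1.6,-7| -50,1.9,-8| -53,2.1,-10|
336 -53,-3.1,-7| -49,-2.9,-4| -47,-2.6,-3| -47,-2.3,-2| -40,-2.1,3| -39,-1.8,4| -39,-1.4,4| -38,-1.0,5| -38,-0.7,5| -38,-0.3,5| -38,0.0,5| -38,0.4,5| -38,0.8,5| -41,1.1,3
[... 612 characters left out ...]
 257,-1.5,290| 258,-0.0,291| 258,1.4,290| 258,2.8,290| 257,4.2,290| 258,5.6,290| 258,7.1,290| -48,1.7,8| -48,2.0,8| -48,2.3,8|
376 -54,-3.2,8| -52,-3.0,9| 258,-10.1,312| 258,-8.7,311| 258,-7.2,312| 256,-5.8,310| 257,-4.4,311| 258,-2.9,312| 257,-1.5,311| 258,-0.0,312| 258,1.4,311| 258,2.8,312| 258,4.3,312| 258,5.7,312| 259,7.2,313| 259,8.6,312| -51,2.0,10| -54,2.2,7|
824 uv 325.0861650485437 187.31917475728156
n 564 zmax [146.61687249 147.41040572]
line [585.10362934 -63.575779  ] [ 0.21856074 -0.97582335] -77.37548758877004 extent -27.40024421138405 40.881359646917375 mid [586.57685062 -70.15337258] top mean [586.23293489 -68.69159742 143.47230974]
thick [-3.94101515 -0.05256219  3.87379506]
```

The slot is about 3.7 mm wide when shut, so a pad gap of 5.5–6 mm works. The ring centre is (586.5, −70), its normal is at yaw 12.6°, and its top is at 146–147; all agree with the data given. I'll now go just above the ring with the jaw at about 25 mm.

Emit:
move_arm(deltas=[[[20, 0, 0], 0.4], [[50, 0, 0], 0.4], [[80, 0, 0], 0.4], [[90, 0, 0], 0.4], [[90, 0, 0], 0.4]], jaw=-0.41)

```text
time: 2.33
tool_pos: [585.1, -71.2, 168.5]
tcp_rot: [-129.8, 89.8, 152.6]
ft_force: [-0.9, -0.1, 1.0]
finger_gap: 25.3
```

```bash
cat > ring.py <<'E'
from h import *
import sys
s,p,d=shot('wrist',sys.argv[1]); c,f=cam('wrist'); v,u=np.mgrid[0:400,0:640]; T=c['tool_from_camera']
P=np.stack([(u-c['cx'])/f*d,(v-c['cy'])/f*d,d],-1)@T[:3,:3].T+T[:3,3]
W=cloud('wrist',d,s)
ref=np.array([float(a) for a in sys.argv[2:4]])
m=(W[...,2]>92)&(W[...,2]<172)&(np.hypot(W[...,0]-ref[0],W[...,1]-ref[1])<45)&((P[...,0]>3)|(P[...,2]>13)|(P[...,2]<-13))&(abs(P[...,1])<9)
q=P[m]; print('n',m.sum(),'uv',u[m].min(),u[m].max(),v[m].min(),v[m].max(),'zmax',W[m][:,2].max())
A=np.c_[q[:,2],np.ones(len(q))]; k=np.linalg.lstsq(A,q[:,1],rcond=None)[0]
print('bar centre tool y at z=0',k[1],'slope deg',np.degrees(np.arctan(k[0])),'spread',np.percentile(q[:,1]-A@k,[3,97]),'z range',q[:,2].min(),q[:,2].max())
g=(abs(P[...,2]+10)<4)&(P[...,0]>-30)&(P[...,0]<0); y=P[g][:,1]; print('finger inner edges',y[y<0].max(),y[y>0].min())
togo([*ref,float(sys.argv[4])],float(sys.argv[5]))
E
python3 ring.py w2 586.5 -70.1 92 12.6
```

```text
n 1623 uv 321 335 170 284 zmax 148.26773083495138
bar centre tool y at z=0 1.8296783645929795 slope deg 0.19460216061714886 spread [-3.58143916  3.74834547] z range -35.08274745580647 27.944437739529974
finger inner edges -12.930857953753964 12.005582841585241
t 2.375 pos [586.  -71.2 169.9] jaw yaw 12.5 shift [77.9  0.8 -0.8] turn about x -0.1 F [-0.4  0.7  0.1] gap 25.6 xaxis [-0.001  0.001 -1.   ] q [-12.   8.  91.   0.  81. -24.]
```

View pics/w2.png

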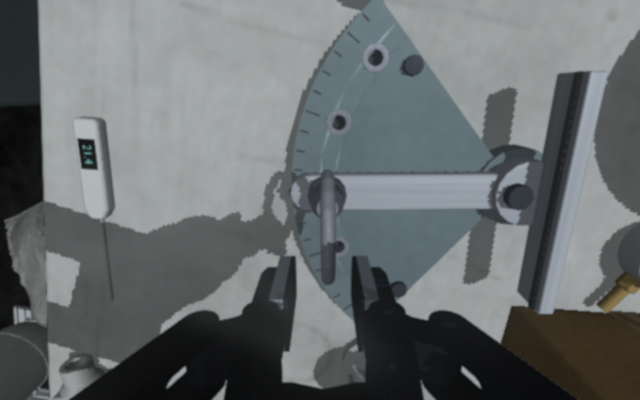

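The picture shows the ring bar at columns 322–335, between the fingers (inner edges at about 292 and 357) and slightly right of centre. It needs about +2.3 mm along tool y. I'll correct, descend and close to a gap of about 12 mm, then check.

Emit:
move_arm(deltas=[[[0, 2.3, -0.4], 0], [[10, 2.3, -0.4], 0], [[30, 2.3, -0.4], 0], [[50, 2.3, -0.4], 0], [[70, 2.3, -0.4], 0], [[77.5, 2.3, -0.4], 0], [[77.5, 2.3, -0.4], 0], [[77.5, 2.3, -0.4], 0]])

```text
time: 3.38
tool_pos: [588.7, -70.3, 93.2]
tcp_rot: [159.6, 89.9, 82.0]
ft_force: [-0.1, -0.4, 0.7]
finger_gap: 25.5
```

Emit:
move_arm(deltas=[[[0, 0, 0], 0], [[0, 0, 0], 0], [[0, 0, 0], 0], [[0, 0, 0], 0]], jaw=-0.72)

```text
time: 3.88
tool_pos: [588.7, -70.4, 93.3]
tcp_rot: [154.4, 89.9, 76.9]
ft_force: [0.2, 0.0, -0.1]
finger_gap: 12.3
```

```bash
python3 ring.py w3 586.5 -70.1 92 12.6
python3 - <<'E'
import cv2; p=cv2.imread('pics/w3.png'); cv2.imwrite('pics/w3c.png',cv2.resize(p[200:400,220:426],(618,600),interpolation=cv2.INTER_CUBIC))
E
```

```text
n 3103 uv 287 364 209 388 zmax 171.9774287284307
bar centre tool y at z=0 -0.543449174343615 slope deg 2.182345974307441 spread [-7.20682899  9.56133916] z range -35.56641090866356 20.43101855211725
finger inner edges -6.965578413862189 5.434898953670431
t 3.925 pos [588.7 -70.4  93.2] jaw yaw 12.5 shift [ 1.2 -2.1 -0.7] turn about x -0.1 F [-0.2 -0.5 -1.4] gap 12.1 xaxis [ 0.     0.001 -1.   ] q [-12.  12.  95.   0.  73. -24.]
```

View pics/w3c.png

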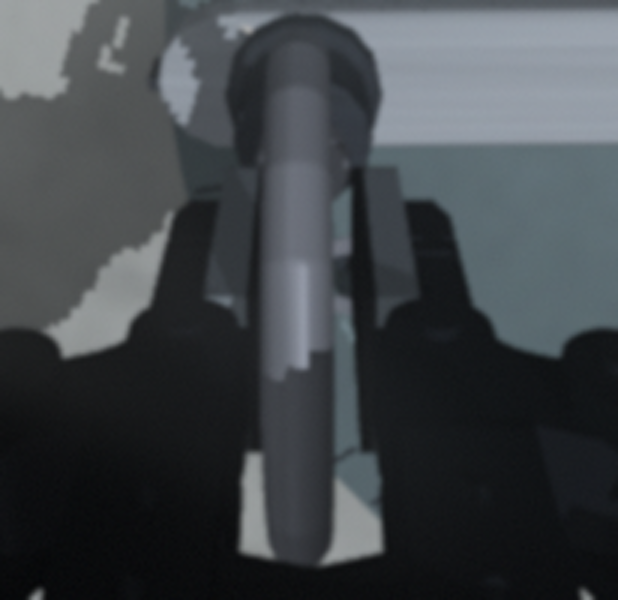

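The bar passes between the pads and through the hollow. In the crop it sits at about x=297 against a slot centre of about 305–311, so it is some 1.3 mm left. I'll quantify this from the depth.

```bash
cat > slot.py <<'E'
import sys; from h import *
d=np.load(f'pics/{sys.argv[1]}.npy'); c,f=cam('wrist'); v,u=np.mgrid[0:400,0:640]; T=c['tool_from_camera']
P=np.stack([(u-c['cx'])/f*d,(v-c['cy'])/f*d,d],-1)@T[:3,:3].T+T[:3,3]
for a,b in((250,275),(275,300),(300,325),(325,345),(345,360)):
    Q=P[a:b,290:350].reshape(-1,3); x,y,z=Q.T
    rad=np.hypot(x+17.8 if len(sys.argv)<3 else x-float(sys.argv[2]),z)   # ring centre at tool x = tip_z-111
    k=(rad>28)&(rad<38)&(abs(y)<6); w=(x<-39)&(abs(z)<14)&~k
    e=np.percentile(y[k],[2,98]) if k.sum() else [0,0]
    L=y[w&(y<e[0]-.3)]; Rr=y[w&(y>e[1]+.3)]
    print(a,b,k.sum(),'bar',e.round(2),'mid',np.mean(e).round(2),'walls',L.max() if len(L) else None,Rr.min() if len(Rr) else None)
E
python3 slot.py w3
```

```text
250 275 668 bar [-5.82  5.26] mid -0.28 walls None None
275 300 599 bar [-5.79  1.61] mid -2.09 walls None 6.913579757770336
300 325 619 bar [-5.72  1.91] mid -1.9 walls -7.226385737844004 5.5648659621014565
325 345 496 bar [-5.79  1.92] mid -1.93 walls -6.768224016519293 5.719151663547803
345 360 367 bar [-5.81  1.95] mid -1.93 walls -7.930139861808001 5.437461501091789
```

Emit:
move_arm(deltas=[[[0.5, -1.2, 0], 0], [[0.5, -1.2, 0], 0], [[0.5, -1.2, 0], 0], [[0.5, -1.2, 0], 0]], jaw=-0.79)

```text
time: 4.42
tool_pos: [587.5, -70.6, 92.8]
tcp_rot: [156.4, 89.9, 78.9]
ft_force: [-0.4, -0.5, 0.3]
finger_gap: 9.0
```

```bash
python3 ring.py w4 586.5 -70.1 92 12.6; python3 slot.py w4
```

```text
n 3392 uv 287 364 210 390 zmax 171.99789022151813
bar centre tool y at z=0 0.18609274425363342 slope deg 1.5970587640352818 spread [-8.10932328  8.63314922] z range -35.57750716324768 19.728592026623474
finger inner edges -5.570128979492187 3.967639788489315
t 4.475 pos [587.6 -70.6  92.8] jaw yaw 12.5 shift [ 0.8 -0.9 -0.8] turn about x -0.1 F [-0.3  0.4 -0.6] gap 9.2 xaxis [ 0.     0.001 -1.   ] q [-12.  12.  95.   0.  73. -24.]
250 275 607 bar [-4.62  4.73] mid 0.06 walls None None
275 300 612 bar [-4.82  2.88] mid -0.97 walls -11.329659628170353 7.589229498191598
300 325 636 bar [-4.81  5.6 ] mid 0.39 walls -5.899573741305794 5.904661511723653
325 345 520 bar [-4.45  5.94] mid 0.74 walls -6.054046775919835 6.240624812125303
345 360 379 bar [-4.51  5.75] mid 0.62 walls -6.097237157013027 6.056305944967265
```

Now centred to within about 0.2 mm. I'll close to a gap of about 5.7 mm, in two steps.

Emit:
move_arm(deltas=[[[0, -0.2, 0], 0], [[0, -0.2, 0], 0], [[0, -0.2, 0], 0]], jaw=-0.84)

```text
time: 4.85
tool_pos: [587.3, -70.7, 92.8]
tcp_rot: [156.2, 89.9, 78.7]
ft_force: [0.7, -0.3, -1.0]
finger_gap: 6.9
```

Emit:
move_arm(deltas=[[[0, 0, 0], 0], [[0, 0, 0], 0], [[0, 0, 0], 0]], jaw=-0.868)

```text
time: 5.22
tool_pos: [587.4, -70.7, 92.8]
tcp_rot: [153.9, 89.9, 76.4]
ft_force: [-0.7, 0.6, -0.4]
finger_gap: 6.1
```

No force on closing, so nothing is pinched. I'll lift gently and watch the force for contact.

Emit:
move_arm(deltas=[[[-1, 0, 0], 0], [[-2, 0, 0], 0], [[-3, 0, 0], 0], [[-4, 0, 0], 0], [[-5, 0, 0], 0], [[-6, 0, 0], 0], [[-7, 0, 0], 0], [[-8, 0, 0], 0], [[-8, 0, 0], 0]])

```text
time: 6.35
tool_pos: [587.2, -70.6, 100.5]
tcp_rot: [176.9, 89.9, 99.3]
ft_force: [0.8, 0.5, -2.6]
finger_gap: 5.6
```

Emit:
move_arm(deltas=[[[-1, 0, 0], 0], [[-2, 0, 0], 0], [[-3, 0, 0], 0], [[-4, 0, 0], 0], [[-4, 0, 0], 0]])

```text
time: 6.98
tool_pos: [587.0, -70.5, 104.4]
tcp_rot: [-169.0, 89.9, 113.4]
ft_force: [0.3, 1.2, -5.0]
finger_gap: 5.3
```

```bash
cat > zt.py <<'E'
import sys; from h import *
s,p,d=shot('scene',sys.argv[1]); P=cloud('scene',d); s,p,dw=shot('top',sys.argv[1]+'t'); Q=cloud('top',dw)
for n,C in(('scene',P),('top',Q)):
  for nm,cx,cy in(('spool',0,0),):pass
# arm angle from arm top, fence from top
a=Q[...,2]; f=(a>66)&(a<82)&(Q[...,0]>700)&(Q[...,0]<800)&(abs(Q[...,1]+40)<150); F=Q[f][:,:2]; c=F.mean(0); w=np.linalg.svd(F-c)[2][0]
print('fence yaw top',np.degrees(np.arctan2(w[1],w[0]))%180,len(F))
a=P[...,2]; f=(a>66)&(a<82)&(P[...,0]>690)&(P[...,0]<800)&(abs(P[...,1]+40)<150); F=P[f][:,:2]; c=F.mean(0); w=np.linalg.svd(F-c)[2][0]
print('fence yaw scene',np.degrees(np.arctan2(w[1],w[0]))%180,len(F))
togo([0,0,0],0)
E
cat > rz.py <<'E'
import sys; from h import *
s,p,d=shot('wrist',sys.argv[1]); W=cloud('wrist',d,s); c,f=cam('wrist'); v,u=np.mgrid[0:400,0:640]
q=W[(v>205)&(v<400)&(abs(u-323)<14)]; Rm=R.from_euler('xyz',s['tcp_rot'],degrees=True).as_matrix()
t=(W-s['tool_pos'])@Rm; k=(abs(t[...,1]+.8)<2)&(abs(t[...,2])>13)&(abs(t[...,2])<40)&(t[...,0]<40)&(t[...,0]>-60)
x=t[...,0][k]; z=t[...,2][k]
from scipy.optimize import least_squares
o=least_squares(lambda a:np.hypot(x-a[0],z-a[1])-34,[-10,0],loss='soft_l1'); print('n',k.sum(),'ring centre tool x,z',o.x,'world z',s['tool_pos'][2]-o.x[0]); togo([0,0,0],0)
E
python3 rz.py w5
```

```text
n 1203 ring centre tool x,z [-11.47464979  -0.48093225] world z 115.904133536453
t 7.025 pos [587.  -70.6 104.4] jaw yaw 12.5 shift [ 104.8 -558.  -195.3] turn about x 12.5 F [ 1.5  0.7 -5. ] gap 5.7 xaxis [-0.001  0.001 -1.   ] q [-12.  12.  94.   0.  74. -24.]
```

It works: the ring centre has risen to about 116 mm and the load is −5 N in z. I'll lift 9.5 mm more, to about 14 mm of pin travel.

Emit:
move_arm(deltas=[[[-1.5, 0, 0], 0], [[-3, 0, 0], 0], [[-4.5, 0, 0], 0], [[-6, 0, 0], 0], [[-7.5, 0, 0], 0], [[-9, 0, 0], 0], [[-9.5, 0, 0], 0], [[-9.5, 0, 0], 0]])

```text
time: 8.02
tool_pos: [587.1, -70.6, 114.0]
tcp_rot: [-171.4, 89.9, 111.0]
ft_force: [1.2, 0.5, -6.4]
finger_gap: 5.8
```

```bash
python3 rz.py w6
python3 - <<'E'
from h import *
s=r.sense(); Rm=R.from_euler('xyz',s['tcp_rot'],degrees=True).as_matrix()
u=np.array([np.cos(np.radians(12.6)),np.sin(np.radians(12.6))]); p=s['tool_pos']; piv=p[:2]+160*u; print('pivot',piv)
for a in range(2,25,2):
    y=np.radians(12.6-a); t=np.r_[piv-160*np.array([np.cos(y),np.sin(y)]),p[2]]
    print(a,(Rm.T@(t-p)).round(1))
E
```

```text
n 1206 ring centre tool x,z [-11.35939738  -0.51760324] world z 125.33879255637683
t 8.075 pos [587.  -70.6 113.9] jaw yaw 12.5 shift [ 114.3 -558.  -195.4] turn about x 12.5 F [ 1.5  0.7 -7.8] gap 5.4 xaxis [-0.001  0.001 -1.   ] q [-12.  11.  94.   0.  75. -24.]
pivot [743.18061058 -35.65530948]
2 [ 0.   0.1 -5.6]
4 [  0.    0.4 -11.2]
6 [  0.    0.8 -16.7]
8 [  0.    1.5 -22.3]
10 [  0.    2.4 -27.8]
12 [  0.    3.4 -33.3]
14 [  0.    4.7 -38.7]
16 [  0.1   6.1 -44.1]
18 [  0.1   7.7 -49.5]
20 [  0.1   9.5 -54.7]
22 [  0.1  11.5 -60. ]
24 [  0.1  13.7 -65.1]
```

The pin is up about 14 mm and the load is about 7 N. Now I'll swing toward +y in steps, checking side force.

Emit:
move_arm(deltas=[[[0, 0, -1.4], 0.5], [[0, 0, -2.8], 1], [[0, 0.1, -5.6], 2], [[0, 0.2, -8.4], 3], [[0, 0.4, -11.2], 4], [[0, 0.6, -14], 5], [[0, 0.8, -16.7], 6], [[0, 0.8, -16.7], 6]])

```text
time: 9.07
tool_pos: [584.1, -53.7, 113.9]
tcp_rot: [-162.8, 89.9, 113.7]
ft_force: [0.1, 0.4, -6.4]
finger_gap: 5.8
```

```bash
cat > sw.py <<'E'
import sys; from h import *
s=r.sense(); Rm=R.from_euler('xyz',s['tcp_rot'],degrees=True).as_matrix(); p=s['tool_pos']; print('F tool',(Rm.T@s['ft_force']).round(1),'jaw yaw',np.degrees(np.arctan2(Rm[1,1],Rm[0,1])).round(2),'gap',s['finger_gap'])
piv=np.array([743.2,-35.7]); y0=np.degrees(np.arctan2(*(piv-p[:2])[::-1])); print('pos',p.round(1),'radius',np.hypot(*(piv-p[:2])),'pos yaw',y0)
for a in sys.argv[1:]:
    y=np.radians(12.6-float(a)); t=np.r_[piv-160*np.array([np.cos(y),np.sin(y)]),p[2]]; print(a,(Rm.T@(t-p)).round(1))
E
python3 rz.py w7; python3 sw.py 8 10 12 14 16 18 20 21
```

```text
n 1227 ring centre tool x,z [-11.39305127  -0.47900965] world z 125.28676647286838
t 9.125 pos [584.1 -53.7 113.9] jaw yaw 6.5 shift [ 114.4 -574.3 -119. ] turn about x 6.5 F [ 0.8  0.1 -6.7] gap 5.6 xaxis [-0.001  0.002 -1.   ] q [-10.  10.  95.   0.  75. -17.]
F tool [ 6.7  0.9 -0. ] jaw yaw 6.47 gap 5.557395926410813
pos [584.1 -53.7 113.9] radius 160.08247389822995 pos yaw 6.473532538099765
8 [ 0.   0.2 -5.2]
10 [  0.    0.4 -10.8]
12 [  0.    0.9 -16.4]
14 [  0.    1.6 -21.9]
16 [  0.    2.5 -27.4]
18 [  0.1   3.5 -32.9]
20 [  0.1   4.7 -38.4]
21 [  0.1   5.4 -41.1]
```

Emit:
move_arm(deltas=[[[0, 0, -2.5], 1], [[0, 0.2, -5.2], 2], [[0, 0.4, -10.8], 4], [[0, 0.9, -16.4], 6], [[0, 1.6, -21.9], 8], [[0, 2.5, -27.4], 10], [[0, 3.5, -32.9], 12], [[0, 4.2, -36.5], 13.3], [[0, 4.7, -38.4], 14], [[0, 4.7, -38.4], 14], [[0, 4.7, -38.4], 14]])

```text
time: 10.5
tool_pos: [584.4, -14.9, 113.9]
tcp_rot: [-144.9, 89.9, 117.6]
ft_force: [-0.3, 1.0, -6.5]
finger_gap: 5.7
```

```bash
python3 rz.py w8; python3 sw.py 20; python3 zt.py a8
```

```text
n 1199 ring centre tool x,z [-11.29811086  -0.37123114] world z 125.14936134260896
t 10.55 pos [584.4 -15.  113.9] jaw yaw -7.5 shift [ 114.5 -581.2   61.8] turn about x -7.5 F [-0.8  1.4 -6.7] gap 5.4 xaxis [-0.001  0.002 -1.   ] q [-7. 10. 95.  0. 75.  1.]
F tool [ 6.7 -1.  -1.3] jaw yaw -7.52 gap 5.350089555879705
pos [584.4 -15.  113.9] radius 160.16943587899493 pos yaw -7.4314440405766655
20 [-0.   0.2  0.1]
fence yaw top 83.68277575972573 458
fence yaw scene 83.33785233337754 450
t 10.65 pos [584.4 -15.  113.9] jaw yaw -7.5 shift [ 114.5 -581.1   61.8] turn about x -7.5 F [-0.5  0.2 -6.8] gap 5.4 xaxis [-0.001  0.002 -1.   ] q [-7. 10. 95.  0. 75.  1.]
```

Swing done; the fence reads about 19.3° (noise about 0.3°). I'll lower and see whether the pin enters.

Emit:
move_arm(deltas=[[[2, 0, -0.6], 0.2], [[4, 0, -1], 0.3], [[6, 0, -1], 0.3], [[8, 0, -1], 0.3], [[10, 0, -1], 0.3], [[12, 0, -1], 0.3], [[14, 0, -1], 0.3], [[16, 0, -1], 0.3], [[18, 0, -1], 0.3], [[20, 0, -1], 0.3], [[20, 0, -1], 0.3], [[20, 0, -1], 0.3]])

```text
time: 12.15
tool_pos: [584.7, -14.1, 94.0]
tcp_rot: [-157.3, 89.9, 104.9]
ft_force: [-0.3, -0.4, -0.0]
finger_gap: 6.0
```

```bash
python3 rz.py w9; python3 sw.py 20; python3 zt.py a9
```

```text
n 1351 ring centre tool x,z [-18.36715098  -0.2695653 ] world z 112.34074775109744
t 12.2 pos [584.7 -14.1  93.9] jaw yaw -7.8 shift [  94.3 -581.1   65.9] turn about x -7.8 F [-0.4  0.1 -0.6] gap 5.6 xaxis [-0.001  0.002 -1.   ] q [-6. 11. 96.  0. 73.  1.]
F tool [ 0.6 -0.4 -0. ] jaw yaw -7.83 gap 5.565837888526262
pos [584.7 -14.1  93.9] radius 160.01002177704447 pos yaw -7.772673033280838
20 [-0.  0.  1.]
fence yaw top 82.48974071021432 488
fence yaw scene 83.15691585006782 446
t 12.3 pos [584.6 -14.   94. ] jaw yaw -7.8 shift [  94.4 -581.    65.8] turn about x -7.8 F [ 0.6  0.6 -0.4] gap 5.8 xaxis [-0.001  0.002 -1.   ] q [-6. 11. 96.  0. 73.  1.]
```

Run:
```python
from h import *
from scipy.optimize import least_squares
c,f=cam('wrist'); v,u=np.mgrid[0:400,0:640]; T=c['tool_from_camera']
for n,z0 in(('w4',92.8),('w9',93.95)):
    d=np.load(f'pics/{n}.npy'); t=np.stack([(u-c['cx'])/f*d,(v-c['cy'])/f*d,d],-1)@T[:3,:3].T+T[:3,3]
    k=(abs(t[...,1]+.8)<2)&(abs(t[...,2])>13)&(abs(t[...,2])<40)&(t[...,0]<40)&(t[...,0]>-60); x=t[...,0][k]; z=t[...,2][k]
    o=least_squares(lambda a:np.hypot(x-a[0],z-a[1])-34,[-10,0],loss='soft_l1'); print(n,o.x,z0-o.x[0])
```

```text
w4 [-19.58053079  -0.56744676] 112.38053078568049
w9 [-18.36709085  -0.26958468] 112.31709085155447
```

The same fit gives 112.3 now and 112.4 when the pin was home at the start, so the pin is fully home. I'll open to about 25 mm and withdraw.

Emit:
move_arm(deltas=[[[0, 0, 0], 0], [[0, 0, 0], 0], [[0, 0, 0], 0], [[0, 0, 0], 0]], jaw=-0.41)

```text
time: 12.8
tool_pos: [584.6, -14.1, 94.0]
tcp_rot: [-152.4, 89.9, 109.7]
ft_force: [-0.0, 1.2, 0.6]
finger_gap: 25.3
```

Emit:
move_arm(deltas=[[[-8, 0, 0], 0], [[-20, 0, 0], 0], [[-40, 0, 0], 0], [[-70, 0, 0], 0], [[-110, 0, 0], 0], [[-150, 0, 0], 0], [[-150, 0, 0], 0]])

```text
time: 13.68
tool_pos: [587.3, -14.6, 250.7]
tcp_rot: [102.0, 89.5, 4.1]
ft_force: [0.2, -0.3, 0.1]
finger_gap: 25.0
```

```bash
python3 - <<'E'
from h import *
s,p,d=shot('wrist','w10'); W=cloud('wrist',d,s); v,u=np.mgrid[0:400,0:640]
m=(W[...,2]>95)&(W[...,2]<165)&(np.hypot(W[...,0]-584.6,W[...,1]+14)<45); q=W[m]
print('n',len(q),'ring top z',np.percentile(q[:,2],[95,99]))
c0=q[:,:2].mean(0); w=np.linalg.svd(q[:,:2]-c0)[2][0]; t=(q[:,:2]-c0)@w
print('ring normal yaw',np.degrees(np.arctan2(w[1],w[0]))%180-90,'mid',c0+w*(t.min()+t.max())/2)
E
python3 zt.py a10
```

```text
n 850 ring top z [146.53455198 147.11195567]
ring normal yaw -7.538622887873089 mid [584.23769155 -12.35439849]
fence yaw top 125.38815056193494 9
fence yaw scene 82.44845929882268 443
t 13.825 pos [584.6 -14.3 244.2] jaw yaw -7.8 shift [ 244.5 -580.9   65.8] turn about x -7.8 F [ 0.8  0.2 -0.1] gap 25.3 xaxis [-0.     0.002 -1.   ] q [-6.  5. 87.  0. 88.  1.]
```

View pics/w10.png

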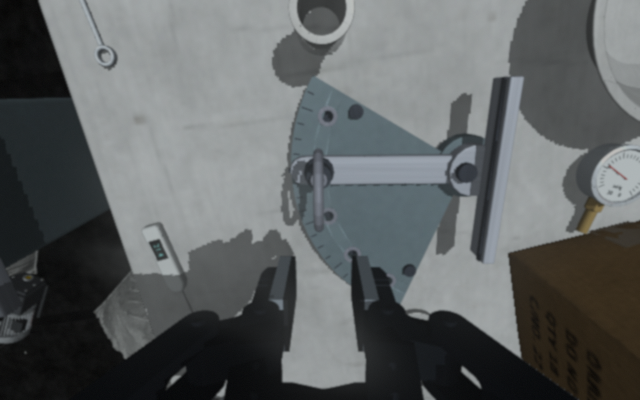

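View pics/a10.png

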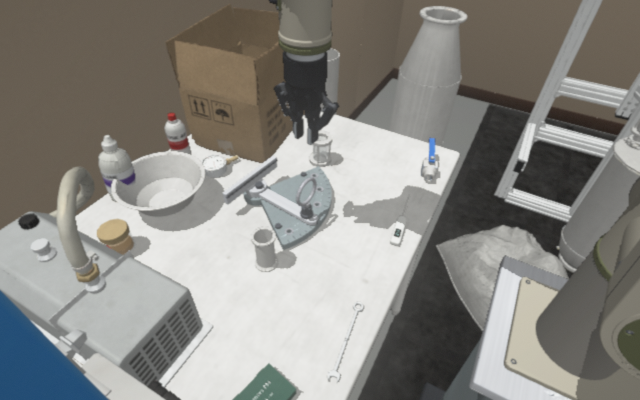

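The wrist view shows the ring at (318,190), one hole nearer the spool (at (322,18)), with the arm over that hole. The fittings and thermometer are where they were, and the gripper is clear.

```bash
python3 -c "
from h import *
print(r.hand_in())"
```

```text
the job is handed in; nothing more can be done
None
```

The mitre jig is set one hole to the left (+y), the side where the spool piece stands, and the job is handed in (the system gives no verdict).

**How it was done:** The tool can only point straight down, so I could not push one finger through the ring from the side. Instead I straddled the ring's top bar and brought both fingertips to about 5.7 mm apart underneath it, inside the ring. The 8 mm bar sat loose in the hollow above the pads, so nothing was pinched. I lifted the pin about 13 mm with at most 8 N at the wrist. I then swung the arm 20°, lowered it, opened the fingers and withdrew, all by 13.8 s.

**Last checks:**
- **Arm angle:** the ring turned 20.2° between the first and last close views (20° wanted). The scene camera's coarser fence readings also gave about 20.2°. During the swing they had read 19.2–19.4°, so I added a 0.3° nudge while lowering.
- **Top-camera fence reading:** the last one was useless (9 points) because the gripper was in the way, so I ignored it.
- **Pin:** the ring's top is at 146.5–147.1 mm (146.6–147.4 mm at the start). Its fitted centre is 112.3 mm, against 112.4 mm when the pin was home at the start, so the pin is fully home.
- **Fittings and thermometer:** in the pictures the spool piece, sight glass and thermometer stand where they did. I judged that by eye and did not measure it.
- **Gripper:** it ended about 100 mm above the ring, touching nothing.

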